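# Open the tin locker with its release key

## Robot

A 6-joint arm with a two-finger parallel gripper is mounted at the origin on the work surface. World frame = base frame: x ahead of the robot, y to its left, z up, the work surface at z = 0. Lengths are in m, angles in rad, forces in N, time in s.
With the tool pointing down it reaches from about 0.35 to 0.875 m from the base axis. Payload 4.2 kg.
Tool frame: the origin (TCP) lies midway between the tips of the shut fingers; the grasp point (between the pads) lies 19 mm behind it; z points along the fingers, y is the direction in which the jaws open and shut (so a half turn about z gives the same grasp; the last joint's range is limited). The gripper opens to 85 mm and grips with 20 to 120 N. Pads are 22 mm wide; open, the fingers measure 114 mm over their backs; the gripper's body (76 mm by 85 mm) begins 54 mm behind the grasp point. The pads swing forward as they close: fully open they stand 13 mm farther back than shut.
Start: joints at [-0.945, 0.385, 0.008, 0, -1.194, -0.259], TCP at [0.224, -0.583, 0.231] pointing down, gripper open.
Joint ranges: [-3.14, 3.14], [-1.21, 2.06], [-1.07, 1.41], [-3.16, 2.05], [-2.99, -0.16], [-3.1, 3.1]. Speed limits (rad/s): [2.79, 2.79, 3.14, 3.14, 3.14, 3.14].

## Interface

Orientations are given as a rotation vector (axis times angle).
In Python, from workcell import status, viewer, env, finder gives the robot as it stands. The module is installed in compiled form; this text tells all that it offers.
- The arm moves only by the shell command python3 -m jog 'ROWS' [FORCE]. ROWS is text: rows parted by semicolons, each of 7 numbers parted by spaces: the shift along the tool's x, y, z in units of 40 mm (1.0 is 40 mm), then the turn, a rotation vector about the tool's x, y, z in units of 10 degrees (1.0 is 10 degrees), then the finger opening in mm, from 0 to 85.4. A call has exactly 8 rows; each row shifts and turns the commanded pose from where the row before left it, along the tool's axes as they then stand; what a row does not reach is not made up. A row lasts 1/8 s, in which the tool goes at most 62.5 mm and 10.7 degrees, less where a joint would pass 70% of its speed; a pose out of reach is approached as far as the arm can. A call is refused whole if a number of a shift passes 1 or a number of a turn 1, either way. A call with a gripper value outside its range is refused whole. The fingers move at their own pace and stop on an object; FORCE is the grip in N (left out, the last holds). Time passes only in rows, so rows that do not move let the fingers close, or fill a call up. It gives the time, the measured TCP pose, the force and the opening at its end, in the units of the state.
- status.state(): the state, without advancing time (a new reading comes with each control period).
- viewer.grab_frame(name): name is "scene" or "top"; returns a dict with "frame" (400x640x3 uint8, blue, green, red), "K" (3x3 intrinsics, pixels), "distortion" ([k1, k2, p1, p2, k3] as OpenCV has them; the pictures are not rectified), "pose" (4x4, takes a point from camera to world coordinates). Camera axes: x right, y down, z forward; pixel columns grow to the right and rows downward; lengths in m; the calibration is good to about 2 mm. A picture is of the moment at which its call begins. There is no depth.
- env.job_done(): hands the job in, once; it reports no verdict.
Trained networks look in the newest picture that a camera, given by its name, has taken for a name from the list of things; names that differ only in an ending like _2 or _b are one class to them, and where a whole thing is asked for, a point or a joint stands for the part that bears it (a point fixed in the world has none). Each returns a list of dicts, best first, with "p" (0 to 1); they miss things now and then, are a little off and sometimes report something else, mostly with a low value. They report only what shows in the picture. A call takes as long as a camera call. They do not tell look-alikes from the thing itself.
- finder.find_in(camera, thing): "location" ([column, row] in pixels, amid what is visible of it).
The state is a dict: "time_s": time; "joint_pos": joint angles; "joint_velocities": joint speeds; "tau": joint torques, N m; "eef_pos": TCP position; "tool_rot": TCP orientation; "wrist_force": force on the tool from outside, world axes, zero at the start; "torque": the same for the moment, N m; "width": finger opening in m.
Only numpy, scipy, OpenCV 4.12 (cv2) and the standard library are available. Lean on these libraries where they do the work, as an engineer would, in place of code of your own. Each camera call takes 0.05 s, during which the arm holds its last target.

## Task

Take the release key from its holder, reach with it down through the narrow gap behind the top of the locker's flap door, feel for the sprung hook and press it down gently, never forcing the key against the locker or its flap, until the flap springs free. Then fold the flap fully down and put the key back upright in its holder, fully home. Leave the tins where they stand.

Things in the scene. Friction and masses are not known exactly. Their poses are not given: they have to be found in the camera images.
- locker: Fixed white steel bench locker, 160 deep (x), 300 wide (y), 172 high. Origin: centre of its underside; z up; its front faces its own -x (front plane at x = -80). Its open front is closed by a blue flap door hinged along the bottom, which already stands ajar at the start, held by a sprung orange hook on its inner face.
- gap (a point): Middle of the gap between the flap's inner face and the locker's front plane, at the height of the locker's top (172 mm over the bench), half-way along it; axes as the locker's. At the start the gap is about 22 mm wide (x) at the hook's height, a little wider above, and open from above along the locker's whole width (y). Apart from the hook it is empty down to 105 mm over the bench.
- hook_zone (a point): 28.5 mm below the gap point, axes as the locker's: the height of the flat top of the hook's arm (within 2 mm) as latched. The arm, 28 wide (y), 5 thick, crosses the gap; its middle lies at an UNKNOWN y from -90 to +90 mm from this point, other each time, fixed in a run: find it by feel (or sight). Sideways it is rigid.
- lintel (a point): Lower edge of the lip behind which the hook catches, mid-width (lip 6 thick, at the locker's front). The hook slides down the flap, sprung up: 1.5 N at first, 3 to 6 N with friction at 9 to 10 mm down, where it clears the lip and the flap springs free; hard stop at 20 mm. Its two barbs are near the arm's side edges, 20 mm apart: press near the arm's middle, or a barb may catch on the key until it is lifted.
- hinge (a point): Middle of the flap's hinge axis, which runs along the locker's y, 18 mm over the bench in the locker's front plane; axes as the locker's. The flap is a panel 290 wide (y), 12 thick, 148 high above the hinge; its inner face passes through the axis.
- flap_edge (a point): Middle of the top edge of the flap's inner face, 148 mm from the hinge; moves with the flap. The hook stays on the inner face, standing out up to 35 mm, 92 to 137 mm from the hinge. A sprung plunger, 12 thick, comes 34 mm out of the locker at its y = +132, 96 mm over the bench, and kicks the freed flap out.
- flap (a joint): Angle of the flap, rad: 0 shut upright, 1.57 fully down (level, inner face up, 18 mm over the bench); grows as the flap's top leans out to the locker's -x. Latched 0.15 to 0.2; freed, it is kicked to about 0.4 to 0.6, where the stiff hinge (friction 0.25 N m) holds it. It stays at any angle and must be pushed on down from its inner face.
- key_grip (a point): Centre of the red square grip (22 x 22 x 40 high) of the release key, an upright loose key of 90 g; z along the key, upwards; x and y square to the grip's flat sides. The key's steel pin, 8 in diameter, goes straight down from the grip and ends 95 mm below this point (75 mm of it is below the grip).
- key_tip (a point): Middle of the flat end of the key's pin, 95 mm below key_grip.
- holder_hole0 (a point): Middle of the mouth of the hole, 14 in diameter and 80 deep, in the middle of the top of the key's holder: a fixed blue block 80 x 80 x 85 high; mouth 85 mm over the bench. The key stands in it with its grip's underside resting on the block's top (key_grip 20 mm above the mouth).
- big_tin: Bystander: upright blue tin with a red band, 110 in diameter, 100 high, 0.9 kg, loose. Origin: centre of its underside.
- tin_a: Bystander: shut gold tin, 74 in diameter, 32 high, loose. Origin: centre of its underside.
- tin_b: Bystander: shut gold tin, same as tin_a.
Mind the look-alikes: they are no part of the job. There is more than one size of the part that bears key_grip; the job needs the largest.

How it is judged:
By the outcome, as a careful person would: the job done as asked, in the order asked, and still so for the second after the job is handed in, with the robot touching nothing.
It also fails if it takes over 70 s, if anything falls off the work surface, if the arm or the gripper's body presses on something with over 40 N, if the wrist force passes 120 N, or if a joint passes its speed limit or range.

## Working session

There is one attempt and no reset: what is moved stays moved. The work goes in short steps, Python scripts to look and compute and a shell command to move; the robot and the scene stay as the last step left them, time stands still between calls to the robot, and variables do not carry over. Pictures are saved under pics/ and viewed, and the job is handed in when it is done.

```bash
mkdir -p pics
cat > h.py <<'E'
import numpy as np, cv2
from workcell import status, viewer, env, finder
def grab(n,fn=None):
    f=viewer.grab_frame(n)
    if fn: cv2.imwrite('pics/'+fn,f['frame'])
    return f
def ray(f,px):
    K=np.array(f['K'],float);d=np.array(f['distortion'],float);P=np.array(f['pose'])
    u=cv2.undistortPoints(np.array([[px]],float),K,d)[0,0]
    v=P[:3,:3]@np.array([u[0],u[1],1]);return P[:3,3],v
def onz(f,px,z):
    o,v=ray(f,px);return o+v*(z-o[2])/v[2]
def proj(f,p):
    K=np.array(f['K'],float);d=np.array(f['distortion'],float);T=np.linalg.inv(np.array(f['pose']))
    r,_=cv2.Rodrigues(T[:3,:3]);return cv2.projectPoints(np.array(p,float).reshape(-1,1,3),r,T[:3,3],K,d)[0][:,0]
def tri(fs,pxs):
    A=np.zeros((3,3));b=np.zeros(3)
    for f,p in zip(fs,pxs):
        o,v=ray(f,p);v=v/np.linalg.norm(v);M=np.eye(3)-np.outer(v,v);A+=M;b+=M@o
    return np.linalg.solve(A,b)
E
python3 - <<'E'
from h import *
s=status.state()
for k in s: print(k,np.round(s[k],3))
for n in ['scene','top']:
    f=grab(n,n+'0.png')
    print(n,np.round(f['K'],1).tolist(),np.round(f['pose'],3).tolist())
    for t in ['locker','key_grip','key_tip','holder_hole0','flap_edge','flap','big_tin','tin_a','hook_zone','gap','lintel','hinge']:
        try:
            r=finder.find_in(n,t);print(t,[(np.round(x['location']).tolist(),round(x['p'],2)) for x in r[:5]])
        except Exception as e: print(t,e)
E
```

```text
time_s 0.0
joint_pos [-0.945  0.386  0.007 -0.    -1.194 -0.259]
joint_velocities [-0.001 -0.001 -0.001 -0.     0.    -0.   ]
tau [-1.0000e-03 -3.9229e+01  1.8840e+01  4.1860e+00 -5.0000e-03 -0.0000e+00]
eef_pos [ 0.224 -0.583  0.23 ]
tool_rot [ 5.730e-01 -3.088e+00 -3.000e-03]
wrist_force [ 0.054 -0.097 -0.955]
torque [0.015 0.009 0.023]
width 0.085
scene [[476.0, 0.0, 322.2], [0.0, 476.0, 189.4], [0.0, 0.0, 1.0]] [[0.855, 0.423, -0.299, 0.823], [0.518, -0.695, 0.499, -0.531], [0.004, -0.582, -0.813, 0.967], [0.0, 0.0, 0.0, 1.0]]
locker [([388.0, 213.0], 0.71)]
key_grip [([193.0, 286.0], 0.73), ([167.0, 279.0], 0.54), ([235.0, 322.0], 0.45)]
key_tip [([197.0, 289.0], 0.72), ([164.0, 277.0], 0.52), ([385.0, 210.0], 0.17)]
holder_hole0 [([204.0, 302.0], 0.93)]
flap_edge [([348.0, 195.0], 0.86)]
flap [([347.0, 192.0], 0.88), ([197.0, 288.0], 0.22)]
big_tin [([355.0, 99.0], 0.61)]
tin_a [([424.0, 132.0], 0.93), ([291.0, 377.0], 0.68), ([385.0, 216.0], 0.58)]
hook_zone [([386.0, 212.0], 0.73)]
gap [([388.0, 213.0], 0.78), ([203.0, 301.0], 0.71)]
lintel [([387.0, 214.0], 0.65)]
hinge [([3
[... 155 characters left out ...]
-0.171, -0.985, 1.146], [0.0, 0.0, 0.0, 1.0]]
locker [([304.0, 135.0], 0.66)]
key_grip [([459.0, 201.0], 0.58), ([464.0, 279.0], 0.53), ([464.0, 236.0], 0.42)]
key_tip [([464.0, 238.0], 0.68), ([459.0, 201.0], 0.65), ([465.0, 279.0], 0.5)]
holder_hole0 [([456.0, 242.0], 0.91), ([306.0, 132.0], 0.69)]
flap_edge [([310.0, 170.0], 0.81), ([187.0, 166.0], 0.51)]
flap [([315.0, 169.0], 0.75), ([185.0, 166.0], 0.37)]
big_tin [([179.0, 248.0], 0.89), ([457.0, 146.0], 0.65)]
tin_a [([458.0, 148.0], 0.69), ([184.0, 167.0], 0.59), ([302.0, 134.0], 0.49)]
hook_zone [([304.0, 136.0], 0.92), ([187.0, 166.0], 0.56)]
gap [([303.0, 130.0], 0.61)]
lintel [([304.0, 131.0], 0.8)]
hinge [([302.0, 133.0], 0.78)]
```

View pics/scene0.png

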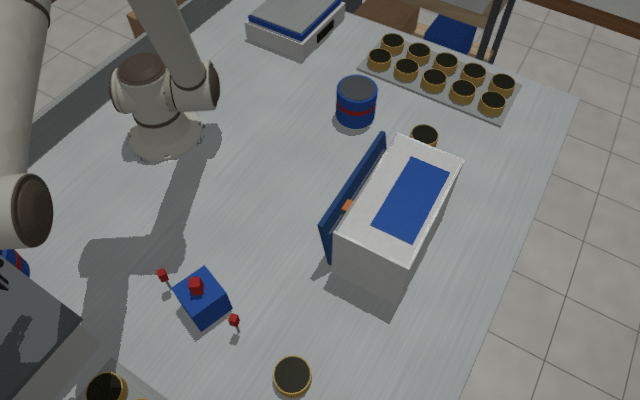

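View pics/top0.png

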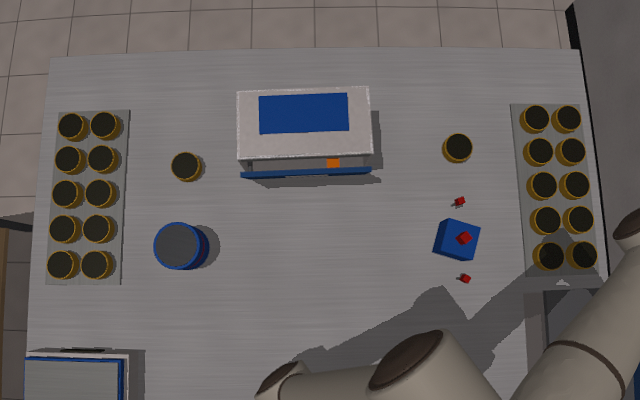

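Run:
```python
import cv2,numpy as np
a=cv2.imread('pics/scene0.png')[240:390,120:320];b=cv2.imread('pics/top0.png')[170:320,400:540]
a=cv2.resize(a,None,fx=2.3,fy=2.3,interpolation=2);b=cv2.resize(b,None,fx=2.3,fy=2.3,interpolation=2)
cv2.imwrite('pics/crop0.png',np.hstack([a,b]))
a=cv2.imread('pics/top0.png')[80:210,200:420]
cv2.imwrite('pics/crop1.png',cv2.resize(a,None,fx=3.6,fy=3.6,interpolation=2))
```

```text
(no output)
```

View pics/crop0.png

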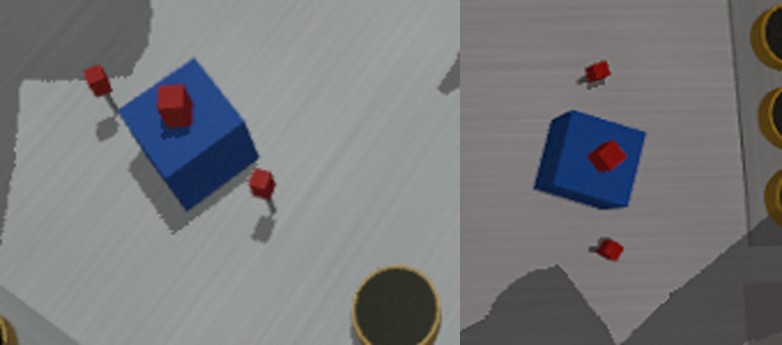

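View pics/crop1.png

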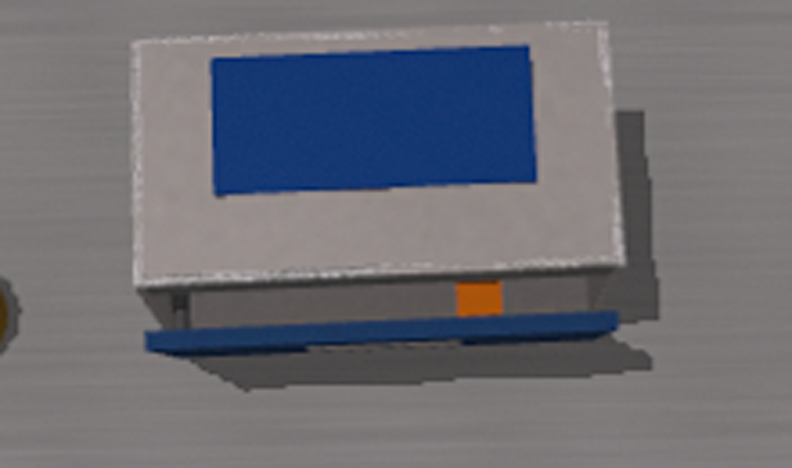

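The pictures show the key candidates at these pixels:
- In the holder: scene (195,287), top (464,238).
- Two small look-alikes: scene (163,275) and (234,320), top (459,201) and (464,279).

I choose the one in the holder, which is clearly the largest in the crop. The orange hook shows in the gap at top (333,163). Next I measure everything.

```bash
cat > fit.py <<'E'
from h import *
from scipy.optimize import minimize
def box(x,y,yaw,sx,sy,z0,z1):
    c,s=np.cos(yaw),np.sin(yaw);P=[]
    for z in(z0,z1):
        for a,b in((-1,-1),(1,-1),(1,1),(-1,1)):
            u,v=a*sx/2,b*sy/2;P.append([x+c*u-s*v,y+s*u+c*v,z])
    return np.array(P)
def sil(f,P,S=4):
    m=np.zeros((400*S,640*S),np.uint8);q=(proj(f,P)+.5)*S
    cv2.fillConvexPoly(m,cv2.convexHull(q.astype(np.float32)).round().astype(int),1);return m
def fitbox(fs,masks,p0,dims,S=4):
    M=[cv2.resize(m.astype(np.uint8),None,fx=S,fy=S,interpolation=0) for m in masks]
    def cost(p):
        c=0
        for f,m in zip(fs,M):
            s=sil(f,box(*p,*dims),S);c+=1-(s&m).sum()/max(1,(s|m).sum())
        return c
    best=None
    for y0 in np.arange(p0[2],p0[2]+1.57,0.26):
        r=minimize(cost,[p0[0],p0[1],y0],method='Nelder-Mead',options=dict(initial_simplex=np.array([[p0[0],p0[1],y0],[p0[0]+.008,p0[1],y0],[p0[0],p0[1]+.008,y0],[p0[0],p0[1],y0+.2]]),xatol=1e-4,fatol=1e-4))
        if best is None or r.fun<best.fun: best=r
    return best.x,best.fun
def redmask(f,px,r=18):
    h=cv2.cvtColor(f['frame'],cv2.COLOR_BGR2HSV);m=((h[...,0]<8)|(h[...,0]>172))&(h[...,1]>150)&(h[...,2]>50)
    n,l=cv2.connectedComponents(m.astype(np.uint8));
    c=int(round(px[0])),int(round(px[1]));return l==l[c[1],c[0]]
E
python3 - <<'E'
from fit import *
S=viewer.grab_frame('scene');T=viewer.grab_frame('top')
pk=[(195,287),(464,238)]
p=tri([S,T],pk);print('grip tri',p)
ms=[redmask(S,pk[0]),redmask(T,pk[1])];print([m.sum() for m in ms])
g=fitbox([S,T],ms,[p[0],p[1],0],(.022,.022,.085,.125));print('grip',g)
for i,k in ((0,'S'),(1,'T')):
    print(k,fitbox([[S,T][i]],[ms[i]],[*g[0][:2],0],(.022,.022,.085,.125)))
hm=[]
for f,c in((S,(200,305)),(T,(448,240))):
    h=cv2.cvtColor(f['frame'],cv2.COLOR_BGR2HSV);m=((h[...,0]>100)&(h[...,0]<130)&(h[...,1]>130)).astype(np.uint8)
    n,l=cv2.connectedComponents(m);mm=l==l[c[1],c[0]]
    hm.append(mm|ms[len(hm)]);print(hm[-1].sum())
# clip: holder U grip silhouettes: compare using hull of both
def cost(q):
    c=0
    for f,m in zip([S,T],hm):
        s=sil(f,box(*q,.08,.08,0,.085),4)|sil(f,box(*g[0],.022,.022,.085,.125),4)
        M=cv2.resize(m.astype(np.uint8),None,fx=4,fy=4,interpolation=0);c+=1-(s&M).sum()/(s|M).sum()
    return c
b=min((minimize(cost,[*g[0][:2],a],method='Nelder-Mead',options=dict(initial_simplex=[[*g[0][:2],a],[g[0][0]+.01,g[0][1],a],[g[0][0],g[0][1]+.01,a],[*g[0][:2],a+.2]],xatol=1e-4,fatol=1e-4)) for a in(0,.4,.8,1.2)),key=lambda r:r.fun);print('holder',b.x,b.fun)
c=[onz(T,q,.172) for q in((237.5,159.7),(373.6,153.6),(368.6,86.1),(236.7,91.1))];c=np.array(c);print(c.round(4))
for i in range(4):print(np.linalg.norm(c[i]-c[(i+1)%4]))
for q in((327,159),(339,158.5),(327,167.5),(339,167.5)): print('hook',onz(T,q,.1435))
E
```

```text
grip tri [ 0.41599145 -0.33235342  0.10537817]
[np.int64(221), np.int64(130)]
grip (array([ 0.41664595, -0.32947702,  0.66902364]), np.float64(0.39795745482422984))
S (array([ 0.41526321, -0.3293245 ,  0.86577806]), np.float64(0.14836363636363636))
T (array([ 0.41736895, -0.33064892,  0.50991632]), np.float64(0.18467583497053042))
2101
1453
holder [ 0.41603367 -0.33018981  1.23339361] 0.14791432350945255
[[ 0.592   0.1763  0.172 ]
 [ 0.6005 -0.1225  0.172 ]
 [ 0.7591 -0.1179  0.172 ]
 [ 0.7524  0.181   0.172 ]]
0.29889644951652783
0.15871545462056033
0.29899341474510316
0.16050573379638475
hook [ 0.59735028 -0.02051945  0.1435    ]
hook [ 0.59805952 -0.04757802  0.1435    ]
hook [ 0.57768669 -0.02009518  0.1435    ]
hook [ 0.57722921 -0.04702671  0.1435    ]
```

Run:
```python
from fit import *
S=viewer.grab_frame('scene');T=viewer.grab_frame('top')
out=[]
ims=[]
for f,c in((S,(195,287)),(T,(464,238))):
    x0,y0=c[0]-20,c[1]-20
    im=cv2.resize(f['frame'][y0:y0+40,x0:x0+40],(390,390),interpolation=cv2.INTER_NEAREST)
    k=390/40
    im2=im.copy()
    for yaw,col in((.51,(0,255,0)),(.69,(255,255,0)),(.87,(255,255,255))):
        q=((proj(f,box(.4163,-.3299,yaw,.022,.022,.085,.125))+.5-[x0,y0])*k).astype(int)
        for i in range(4):
            cv2.line(im2,q[4+i],q[4+(i+1)%4],col,1);cv2.line(im2,q[i],q[4+i],col,1)
    ims.append(im2)
cv2.imwrite('pics/grip.png',np.hstack(ims))
```

```text
(no output)
```

View pics/grip.png

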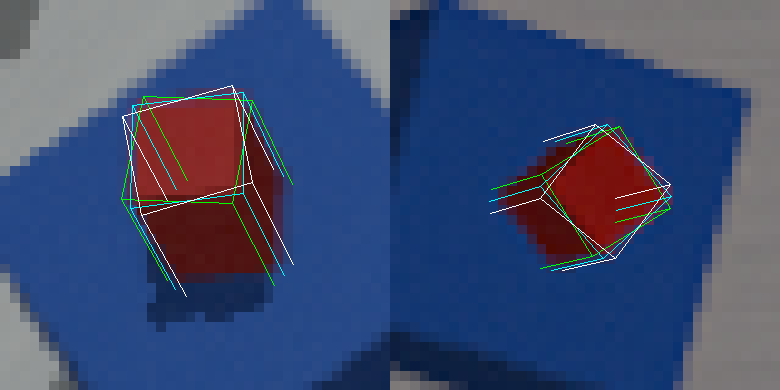

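```bash
cat > plan.py <<'E'
from h import *
from scipy.spatial.transform import Rotation as R
def plan(t,jaw=None):
    s=status.state();p=np.array(s['eef_pos']);M=R.from_rotvec(s['tool_rot']).as_matrix()
    print('t',round(s['time_s'],2),'p',p.round(4),'jaw',round(np.degrees(np.arctan2(M[1,1],M[0,1])),1),'tilt',np.round(M[:,2],4),'F',np.round(s['wrist_force'],2),'T',np.round(s['torque'],2),'w',round(s['width'],4),'j',np.round(s['joint_pos'],2))
    d=M.T@(np.array(t)-p)/.04;print('shift units (current axes)',d.round(3))
    if jaw is not None:
        a=np.radians(jaw);y=np.array([np.cos(a),np.sin(a),0]);z=np.array([0,0,-1.]);x=np.cross(y,z)
        D=np.stack([x,y,z],1);print('turn units',np.degrees(R.from_matrix(M.T@D).as_rotvec()/10).round(3))
        print('shift units after turn',(D.T@(np.array(t)-p)/.04).round(3))
E
python3 - <<'E'
from plan import *
S=viewer.grab_frame('scene');T=viewer.grab_frame('top')
print(tri([S,T],[(163,275),(464,279)]),tri([S,T],[(234,320),(459,201)]))
plan([.4165,-.330,.2],124)
E
```

```text
[ 0.32286327 -0.33829169  0.0665799 ] [ 0.50834452 -0.33790268  0.06885465]
t 1.6 p [ 0.2242 -0.5834  0.2313] jaw 111.0 tilt [ 0.  0. -1.] F [-0.23 -0.26 -1.07] T [-0.01  0.04  0.03] w 0.0855 j [-0.95  0.38  0.01 -0.   -1.19 -0.26]
shift units (current axes) [-6.76   4.189  0.783]
turn units [ 0.     0.    -1.298]
shift units after turn [-7.529  2.563  0.783]
```

```bash
python3 -m jog '-0.85 0.52 0.1 0 0 0 55;-0.85 0.52 0.1 0 0 0 55;-0.85 0.52 0.1 0 0 0 55;-0.85 0.52 0.1 0 0 0 55;-0.85 0.52 0.1 0 0 0 55;-0.85 0.52 0.1 0 0 0 55;-0.85 0.52 0.1 0 0 0 55;-0.81 0.55 0.08 0 0 -0.9 55'
python3 - <<'E'
from plan import *
plan([.4165,-.330,.092],124)
grab('scene','s1.png');grab('top','t1.png')
E
```

```text
time_s: 2.6
eef_pos: [0.4172, -0.3289, 0.2001]
tool_rot: [-0.82, 3.032, -0.0]
wrist_force: [1.1, -1.0, -0.5]
width: 0.0549
t 2.6 p [ 0.4172 -0.3289  0.2001] jaw 120.3 tilt [ 3.e-04 -2.e-04 -1.e+00] F [ 1.09 -1.03 -0.51] T [-0.01 -0.02  0.02] w 0.0549 j [-0.36  0.25 -0.27  0.   -1.05 -0.68]
shift units (current axes) [ 0.03  -0.014  2.703]
turn units [-0.002  0.001 -0.373]
shift units after turn [ 0.031 -0.013  2.703]
```

View pics/s1.png

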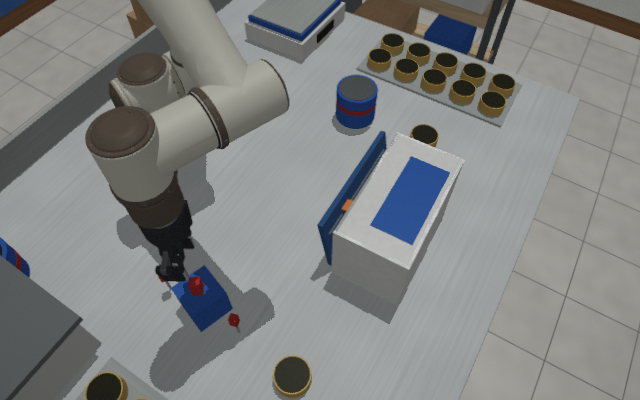

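The open gripper hangs over the red grip at scene (195,287), with the small keys well clear of it. I'll descend and close.

```bash
python3 -m jog '0.03 0 0.4 0 0 -0.37 55;0 0 0.5 0 0 0 55;0 0 0.5 0 0 0 55;0 0 0.5 0 0 0 55;0 0 0.4 0 0 0 55;0 0 0.3 0 0 0 55;0 0 0.1 0 0 0 55;0 0 0 0 0 0 55'; python3 -m jog '0 0 0 0 0 0 10;0 0 0 0 0 0 10;0 0 0 0 0 0 10;0 0 0 0 0 0 10;0 0 0 0 0 0 10;0 0 0 0 0 0 10;0 0 0 0 0 0 10;0 0 0 0 0 0 10' 60
python3 - <<'E'
from plan import *
plan([.4165,-.330,.21],124)
grab('scene','s2.png')
E
```

```text
time_s: 3.7
eef_pos: [0.4155, -0.3308, 0.0922]
tool_rot: [-0.911, 3.007, -0.0]
wrist_force: [0.8, -0.5, 0.1]
width: 0.0551
time_s: 4.7
eef_pos: [0.4159, -0.3308, 0.0928]
tool_rot: [-0.911, 3.006, -0.002]
wrist_force: [-0.0, 0.4, 5.9]
width: 0.0213
t 4.7 p [ 0.4159 -0.3308  0.0928] jaw 123.7 tilt [ 1.2e-03 -7.0e-04 -1.0e+00] F [-0.04  0.44  5.89] T [ 0.26  0.05 -0.03] w 0.0213 j [-0.37  0.37 -0.4   0.   -0.79 -0.62]
shift units (current axes) [-0.025  0.005 -2.93 ]
turn units [-0.007  0.003 -0.026]
shift units after turn [-0.023  0.009 -2.93 ]
```

```bash
python3 -m jog '0 0 -0.2 0 0 0 10;0 0 -0.5 0 0 0 10;0 0 -0.7 0 0 0 10;0 0 -0.8 0 0 0 10;0 0 -0.9 0 0 0 10;0 0 -0.9 0 0 0 10;0 0 -0.8 0 0 0 10;0 0 -0.1 0 0 0 10'
python3 - <<'E'
from plan import *
plan([.5870,-.0337,.27],181.5)
grab('scene','s3.png');grab('top','t3.png')
E
```

```text
time_s: 5.75
eef_pos: [0.416, -0.3308, 0.2902]
tool_rot: [-0.91, 3.003, -0.004]
wrist_force: [0.0, -0.2, -1.4]
width: 0.0211
t 5.75 p [ 0.416  -0.3308  0.2902] jaw 123.7 tilt [ 0.0039 -0.0015 -1.    ] F [ 0.03 -0.16 -1.37] T [ 0.02 -0.08  0.04] w 0.0211 j [-0.37  0.18 -0.12 -0.   -1.26 -0.62]
shift units (current axes) [-7.678  3.809  0.509]
turn units [-2.500e-02  3.000e-03 -5.779e+00]
shift units after turn [-7.314 -4.468  0.504]
```

View pics/s3.png

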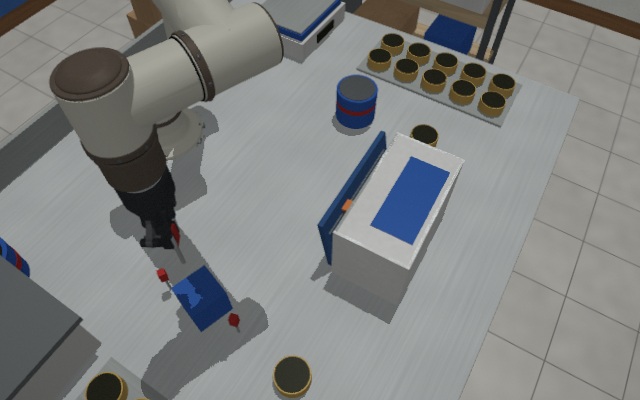

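The key came out cleanly: grip at scene (175,232), pin hanging to about (183,262), holder empty. I'll carry it over the gap.

```bash
python3 -m jog '-0.9 0.45 0 0 0 0 10;-0.97 0.48 0 0 0 0 10;-0.97 0.48 0 0 0 0 10;-0.97 0.48 0 0 0 0 10;-0.97 0.48 0 0 0 0 10;-0.97 0.48 0 0 0 0 10;-0.97 0.48 0 0 0 0 10;-0.9 0.45 0 0 0 0 10'; python3 -m jog '0 0 0 0 0 -0.96 10;0 0 0 0 0 -0.96 10;0 0 0 0 0 -0.96 10;0 0 0 0 0 -0.96 10;0 0 0 0 0 -0.96 10;0 0 0 0 0 -0.96 10;0 0 0 0 0 0 10;0 0 0 0 0 0 10'
python3 - <<'E'
from plan import *
plan([.5870,-.0337,.27],181.5)
S=grab('scene','s4.png');T=grab('top','t4.png')
p=np.array(status.state()['eef_pos'])
for f,n in((S,'scene'),(T,'top')):
    tip=p-[0,0,.0828]; q=proj(f,[tip,p,p+[0,0,.012]]);print(n,q.round(1))
    c=q[0].round().astype(int);im=f['frame'][c[1]-40:c[1]+40,c[0]-50:c[0]+50]
    cv2.imwrite('pics/c4%s.png'%n,cv2.resize(im,None,fx=6,fy=6,interpolation=0))
E
```

```text
time_s: 6.85
eef_pos: [0.5846, -0.0342, 0.2855]
tool_rot: [0.91, -3.002, -0.002]
wrist_force: [-0.6, -0.7, -1.4]
width: 0.0216
time_s: 7.85
eef_pos: [0.5846, -0.0356, 0.2869]
tool_rot: [2.243, -2.197, -0.002]
wrist_force: [0.1, 0.0, -2.1]
width: 0.0211
t 7.85 p [ 0.5846 -0.0356  0.2869] jaw -178.8 tilt [-2.3e-03 -2.0e-04 -1.0e+00] F [ 0.12  0.03 -2.12] T [-0.01  0.   -0.01] w 0.0211 j [ 0.22  0.29  0.   -0.   -1.29 -0.19]
shift units (current axes) [-0.047 -0.062  0.422]
turn units [ 0.013 -0.001 -0.032]
shift units after turn [-0.046 -0.061  0.422]
scene [[347.7 188.4]
 [349.8 162. ]
 [350.2 157.9]]
top [[334.9 157.3]
 [336.4 146.3]
 [336.7 144.5]]
```

View pics/c4scene.png

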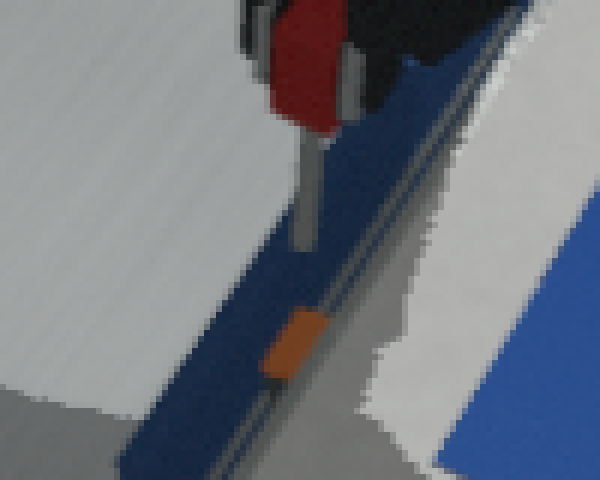

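View pics/c4top.png

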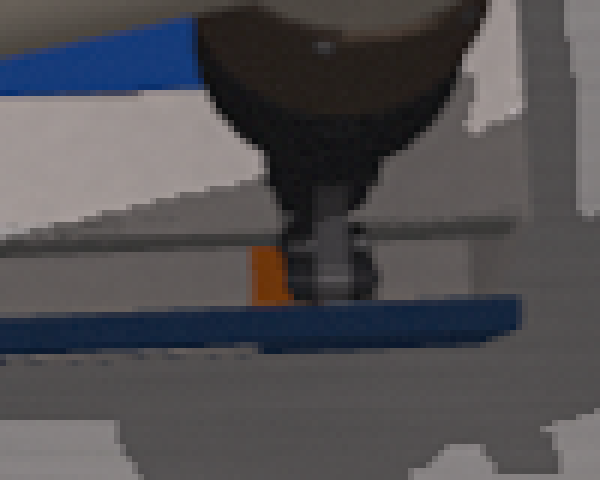

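Run:
```python
from plan import *
S=viewer.grab_frame('scene');T=viewer.grab_frame('top')
M=R.from_rotvec(status.state()['tool_rot']).as_matrix();p=np.array(status.state()['eef_pos'])
print(proj(S,[[.587,-.0337,.1435]]),proj(T,[[.587,-.0337,.1435]]))
im=cv2.resize(T['frame'][60:200,230:450],None,fx=3.6,fy=3.6,interpolation=0)
for q in proj(T,[p-[0,0,.0828],p,p+[0,0,.15]]): cv2.circle(im,tuple(((q-[230,60]+.5)*3.6).astype(int)),3,(0,255,0),1)
cv2.imwrite('pics/t4z.png',im)
```

```text
[[347.67282446 205.40322423]] [[332.96127843 163.36795564]]
```

View pics/t4z.png

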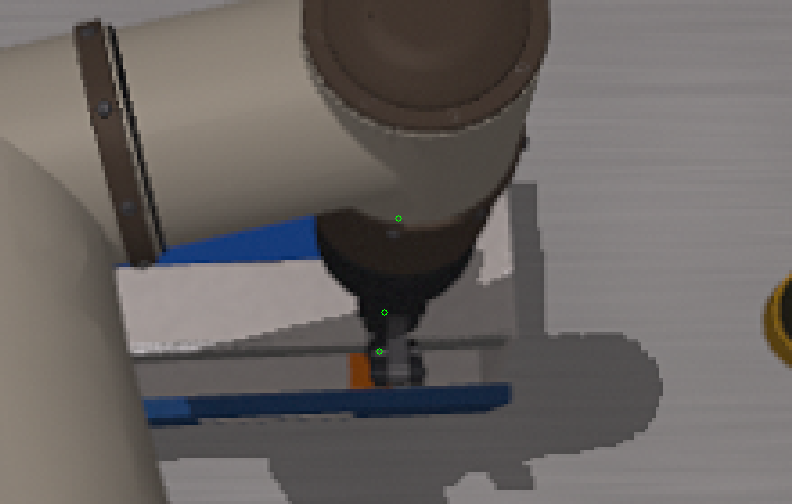

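```bash
python3 -m jog '-0.04 0 0.1 0 0 0 10;0 0 0.2 0 0 0 10;0 0 0.2 0 0 0 10;0 0 0.2 0 0 0 10;0 0 0.15 0 0 0 10;0 0 0.1 0 0 0 10;0 0 0 0 0 0 10;0 0 0 0 0 0 10'
python3 - <<'E'
from plan import *
plan([.5870,-.0337,.23],181.5)
S=grab('scene','s5.png');p=np.array(status.state()['eef_pos'])
print(proj(S,[p-[0,0,.0828],[.587,-.0337,.1435]]))
im=S['frame'][155:235,298:398]
cv2.imwrite('pics/c5.png',cv2.resize(im,None,fx=7,fy=7,interpolation=0))
E
```

```text
time_s: 9.05
eef_pos: [0.5852, -0.034, 0.2504]
tool_rot: [-2.247, 2.195, -0.001]
wrist_force: [-0.1, -0.6, -1.2]
width: 0.0213
t 9.05 p [ 0.5852 -0.034   0.2504] jaw -178.7 tilt [ 7.e-04 -0.e+00 -1.e+00] F [-0.06 -0.63 -1.21] T [ 0.01  0.01 -0.04] w 0.0213 j [ 0.22  0.31 -0.06  0.   -1.2  -0.2 ]
shift units (current axes) [-0.007 -0.045  0.511]
turn units [-0.004 -0.    -0.018]
shift units after turn [-0.007 -0.046  0.511]
[[347.38491178 198.54968643]
 [347.67282446 205.40322423]]
```

View pics/c5.png

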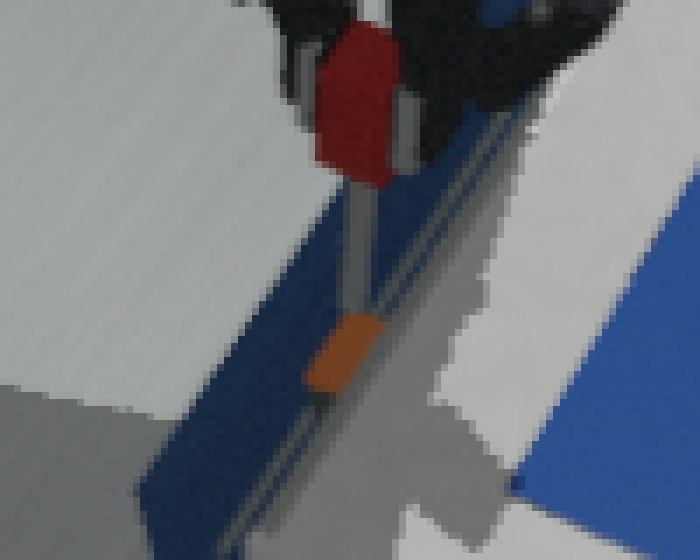

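The pin tip is at scene (348.7,199.3), right over the orange arm whose centre is at (347.6,205). I'll lower gently.

```bash
python3 -m jog '0 0.02 0.1 0 0 0 10;0 0 0.1 0 0 0 10;0 0 0.1 0 0 0 10;0 0 0.1 0 0 0 10;0 0 0.05 0 0 0 10;0 0 0 0 0 0 10;0 0 0 0 0 0 10;0 0 0 0 0 0 10'
python3 - <<'E'
from plan import *
plan([.5855,-.0337,.2265],181.5)
S=grab('scene','s6.png')
im=S['frame'][155:235,298:398]
cv2.imwrite('pics/c6.png',cv2.resize(im,None,fx=7,fy=7,interpolation=0))
E
```

```text
time_s: 10.1
eef_pos: [0.5843, -0.034, 0.2323]
tool_rot: [-2.247, 2.196, -0.0]
wrist_force: [0.2, -0.5, -1.2]
width: 0.0211
t 10.1 p [ 0.5843 -0.034   0.2323] jaw -178.7 tilt [ 4.e-04  0.e+00 -1.e+00] F [ 0.16 -0.49 -1.21] T [ 0.07  0.04 -0.02] w 0.0211 j [ 0.22  0.32 -0.09  0.   -1.16 -0.2 ]
shift units (current axes) [-0.007 -0.03   0.145]
turn units [-0.002  0.    -0.018]
shift units after turn [-0.007 -0.03   0.145]
```

View pics/c6.png

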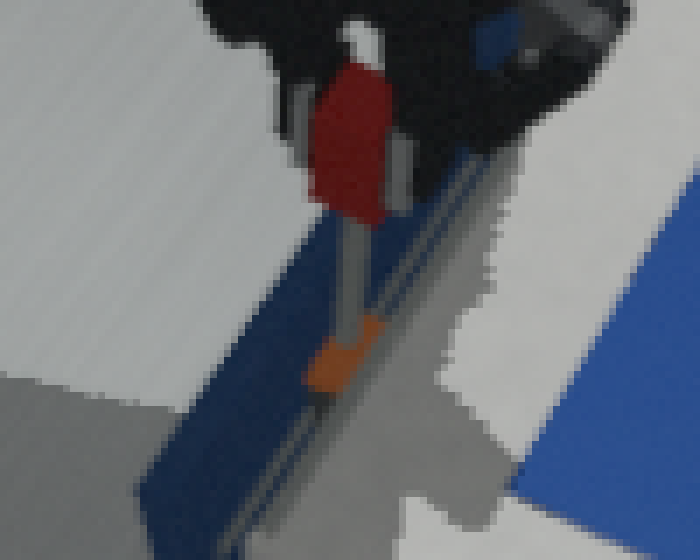

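```bash
python3 -m jog '0 0 0.06 0 0 0 10;0 0 0.06 0 0 0 10;0 0 0.03 0 0 0 10;0 0 0.03 0 0 0 10;0 0 0.03 0 0 0 10;0 0 0 0 0 0 10;0 0 0 0 0 0 10;0 0 0 0 0 0 10'
python3 -c "
from plan import *
plan([.5843,-.034,.2163],181.5)"
python3 -m jog '0 0 0.03 0 0 0 10;0 0 0.03 0 0 0 10;0 0 0.02 0 0 0 10;0 0 0 0 0 0 10;0 0 0 0 0 0 10;0 0 0 0 0 0 10;0 0 0 0 0 0 10;0 0 0 0 0 0 10'
python3 - <<'E'
from plan import *
plan([.5843,-.034,.2163],181.5)
S=grab('scene','s7.png')
im=S['frame'][155:235,298:398]
cv2.imwrite('pics/c7.png',cv2.resize(im,None,fx=7,fy=7,interpolation=0))
E
```

```text
time_s: 11.15
eef_pos: [0.5842, -0.0341, 0.2238]
tool_rot: [-2.247, 2.196, -0.0]
wrist_force: [-1.8, 0.4, 1.4]
width: 0.0209
t 11.15 p [ 0.5842 -0.0341  0.2238] jaw -178.7 tilt [ 1.e-04 -0.e+00 -1.e+00] F [-1.78  0.39  1.38] T [ 0.1   0.41 -0.04] w 0.0209 j [ 0.22  0.32 -0.1   0.   -1.14 -0.2 ]
shift units (current axes) [-0.002 -0.003  0.188]
turn units [-0.    -0.    -0.018]
shift units after turn [-0.002 -0.003  0.188]
time_s: 12.15
eef_pos: [0.5842, -0.034, 0.2205]
tool_rot: [-2.247, 2.196, 0.0]
wrist_force: [-0.4, -0.2, 1.1]
width: 0.0212
t 12.15 p [ 0.5842 -0.034   0.2205] jaw -178.7 tilt [ 0.  0. -1.] F [-0.4  -0.24  1.08] T [ 0.01  0.26 -0.02] w 0.0212 j [ 0.22  0.33 -0.11 -0.   -1.14 -0.2 ]
shift units (current axes) [-0.001 -0.002  0.104]
turn units [-0.     0.    -0.019]
shift units after turn [-0.001 -0.002  0.104]
```

View pics/c7.png

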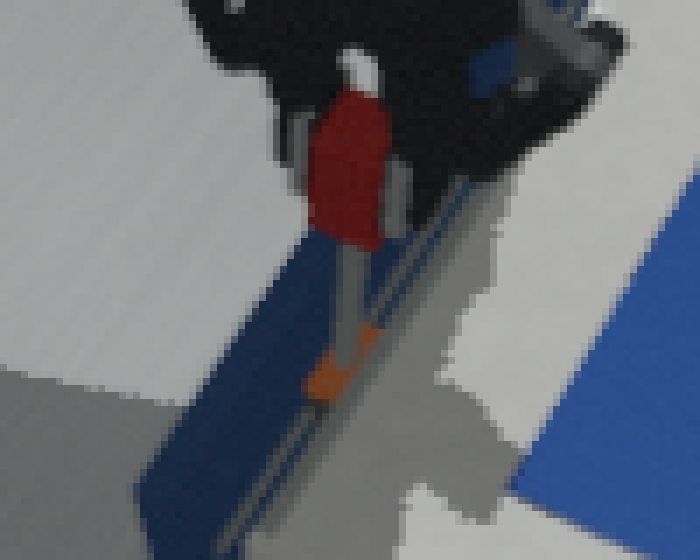

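The arm is being pressed down: it moved about 4 mm with about 2.3 N. Continuing gently.

```bash
python3 -m jog '0 0 0.03 0 0 0 10;0 0 0.03 0 0 0 10;0 0 0.02 0 0 0 10;0 0 0 0 0 0 10;0 0 0.01 0 0 0 10;0 0 0 0 0 0 10;0 0 0.01 0 0 0 10;0 0 0 0 0 0 10'
python3 - <<'E'
from plan import *
plan([.5843,-.034,.2163],181.5)
S=grab('scene','s8.png')
im=S['frame'][155:235,298:398]
cv2.imwrite('pics/c8.png',cv2.resize(im,None,fx=7,fy=7,interpolation=0))
E
```

```text
time_s: 13.2
eef_pos: [0.5835, -0.0341, 0.216]
tool_rot: [2.246, -2.195, -0.002]
wrist_force: [-3.0, -0.4, 2.6]
width: 0.021
t 13.2 p [ 0.5835 -0.0341  0.216 ] jaw -178.7 tilt [-0.0019  0.     -1.    ] F [-2.97 -0.44  2.56] T [-0.01  1.09 -0.03] w 0.021 j [ 0.22  0.33 -0.12 -0.   -1.13 -0.2 ]
shift units (current axes) [-0.001 -0.019 -0.008]
turn units [ 0.011  0.001 -0.02 ]
shift units after turn [-0.001 -0.019 -0.008]
```

View pics/c8.png

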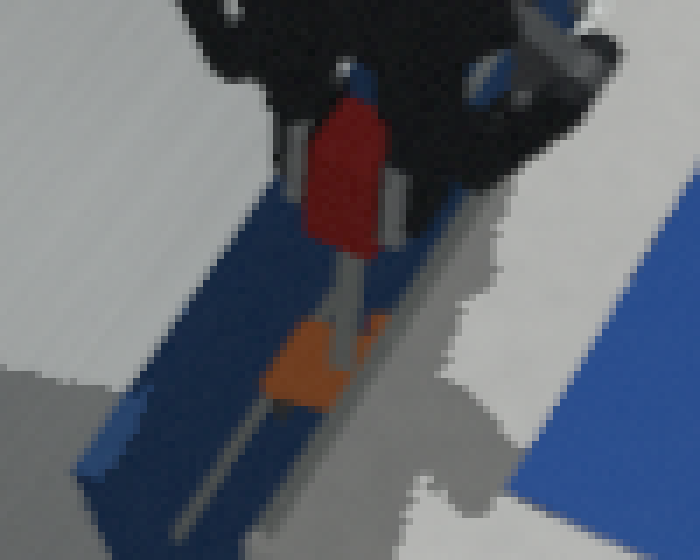

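The flap has swung out but the hook is bearing on the pin (-3 N in x). I'll lift the key straight up to let it go.

```bash
python3 -m jog '0 0 -0.1 0 0 0 10;0 0 -0.1 0 0 0 10;0 0 -0.2 0 0 0 10;0 0 -0.3 0 0 0 10;0 0 -0.4 0 0 0 10;0 0 -0.4 0 0 0 10;0 0 0 0 0 0 10;0 0 0 0 0 0 10'
python3 - <<'E'
from plan import *
plan([.5843,-.034,.2763],181.5)
S=grab('scene','s9.png');T=grab('top','t9.png')
cv2.imwrite('pics/c9.png',np.hstack([cv2.resize(S['frame'][140:240,280:380],None,fx=4,fy=4),cv2.resize(T['frame'][110:210,230:330],None,fx=4,fy=4)]))
E
```

```text
time_s: 14.25
eef_pos: [0.5839, -0.034, 0.2762]
tool_rot: [2.246, -2.196, -0.001]
wrist_force: [-0.5, 0.4, -0.9]
width: 0.0209
t 14.25 p [ 0.5839 -0.034   0.2762] jaw -178.7 tilt [-7.e-04  3.e-04 -1.e+00] F [-0.47  0.37 -0.92] T [0.01 0.04 0.01] w 0.0209 j [ 0.22  0.29 -0.02 -0.   -1.26 -0.2 ]
shift units (current axes) [ 0.001 -0.011 -0.003]
turn units [ 0.004  0.002 -0.019]
shift units after turn [ 0.001 -0.011 -0.003]
```

View pics/c9.png

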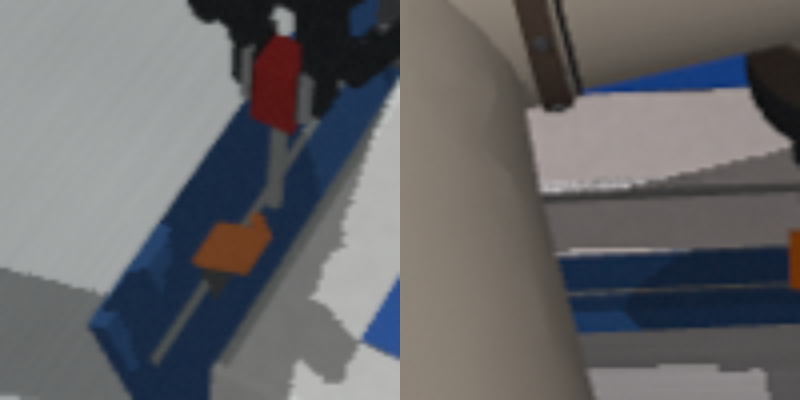

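View pics/t9.png

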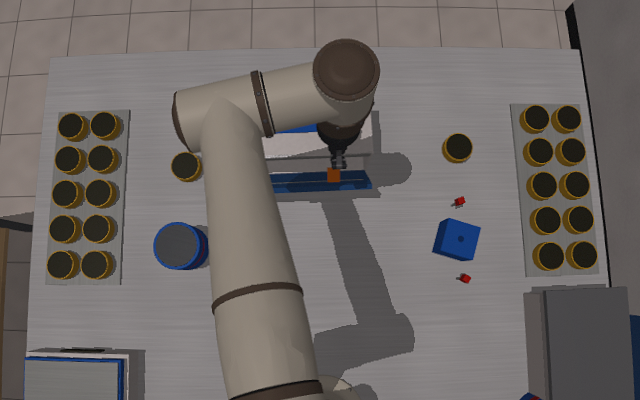

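The flap is free: it leans well out, with the hook at top (333,174), and the key is clear. The empty hole shows at top (461,239). Now I measure the flap angle and the hole.

Run:
```python
from plan import *
T=viewer.grab_frame('top')
cv2.imwrite('pics/t9h.png',np.vstack([cv2.resize(T['frame'][150:205,255:385],(780,330),interpolation=0),cv2.resize(T['frame'][210:270,400:530],(585,270),interpolation=0)[:, :].copy() if 0 else np.pad(cv2.resize(T['frame'][215:265,430:490],(312,260),interpolation=0),((0,0),(0,468),(0,0)))]))
xf=.5962;y=.03
for th in np.arange(.3,.8,.05):
    print(round(th,2),proj(T,[[xf-.148*np.sin(th),y,.018+.148*np.cos(th)],[xf-.148*np.sin(th)-.012*np.cos(th),y,.018+.148*np.cos(th)-.012*np.sin(th)]]).round(1).tolist())
print('hole',onz(T,(461,239),.085))
print('grip center now expected offsets ok')
```

```text
0.3 [[304.6, 177.4], [304.7, 182.8]]
0.35 [[304.7, 180.7], [304.8, 186.1]]
0.4 [[304.8, 184.0], [304.9, 189.3]]
0.45 [[304.8, 187.3], [305.0, 192.5]]
0.5 [[304.9, 190.5], [305.0, 195.6]]
0.55 [[305.0, 193.6], [305.1, 198.7]]
0.6 [[305.1, 196.7], [305.2, 201.6]]
0.65 [[305.2, 199.7], [305.3, 204.4]]
0.7 [[305.3, 202.6], [305.4, 207.1]]
0.75 [[305.4, 205.4], [305.5, 209.8]]
hole [ 0.4153928  -0.33163982  0.085     ]
grip center now expected offsets ok
```

View pics/t9h.png

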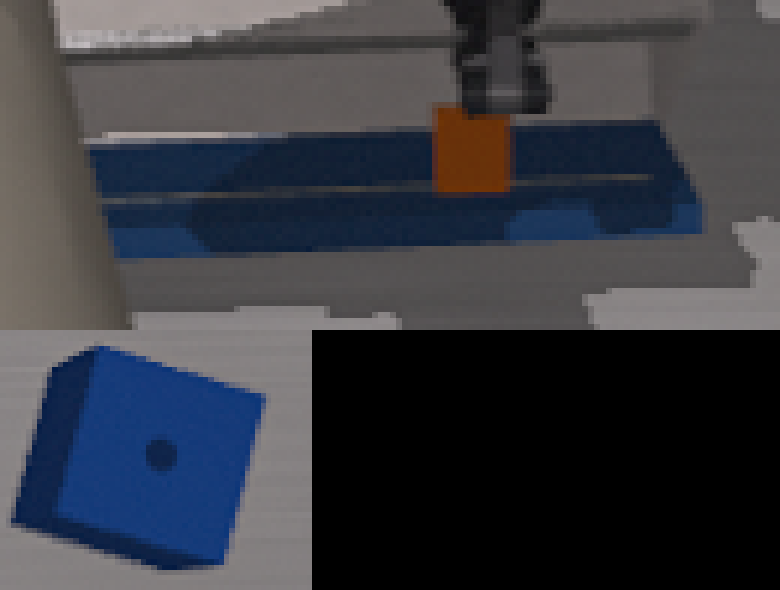

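```bash
python3 -m jog '-0.4 0 0 0 0 0 10;-0.6 0 0 0 0 0 10;-0.6 0.25 0 0 0 0 10;0 0.4 0.2 0 0 0 10;0 0.3 0.4 0 0 0 10;0 0 0.4 0 0 0 10;0 0 0.25 0 0 0 10;0 0 0 0 0 0 10'
python3 - <<'E'
from plan import *
plan([.5446,.03,.2251],181.5)
S=grab('scene','s10.png')
cv2.imwrite('pics/c10.png',cv2.resize(S['frame'][100:250,270:450],None,fx=4,fy=4))
E
```

```text
time_s: 15.4
eef_pos: [0.5448, 0.0291, 0.2254]
tool_rot: [2.245, -2.195, -0.001]
wrist_force: [-0.5, -0.1, -1.1]
width: 0.0211
t 15.4 p [0.5448 0.0291 0.2254] jaw -178.7 tilt [-2.e-03 -8.e-04 -1.e+00] F [-0.46 -0.15 -1.11] T [-0.06  0.02  0.06] w 0.0211 j [ 0.35  0.26 -0.2   0.   -1.12 -0.33]
shift units (current axes) [-0.023  0.003  0.007]
turn units [ 0.012 -0.004 -0.019]
shift units after turn [-0.023  0.003  0.007]
```

View pics/c10.png

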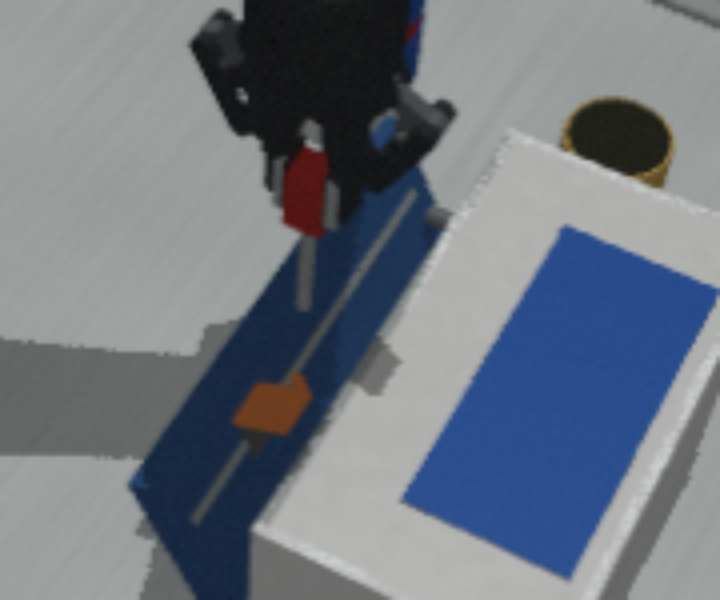

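```bash
python3 -m jog '0 0.1 0.04 0 0 0 10;0 0.1 0.05 0 0 0 10;0 0.1 0.05 0 0 0 10;0 0.1 0.06 0 0 0 10;0 0.1 0.06 0 0 0 10;0 0.1 0.07 0 0 0 10;0 0.1 0.07 0 0 0 10;0 0.02 0.02 0 0 0 10'
python3 - <<'E'
from plan import *
plan([.5004,.03,.1949],181.5)
S=grab('scene','s11.png')
cv2.imwrite('pics/c11.png',cv2.resize(S['frame'][100:250,270:450],None,fx=4,fy=4))
E
```

```text
time_s: 16.45
eef_pos: [0.5154, 0.0284, 0.2094]
tool_rot: [2.246, -2.195, -0.001]
wrist_force: [0.0, 0.5, 0.2]
width: 0.0211
t 16.45 p [0.5154 0.0284 0.2094] jaw -178.7 tilt [-9.e-04 -2.e-04 -1.e+00] F [0.05 0.54 0.23] T [-0.03 -0.1  -0.05] w 0.0211 j [ 0.37  0.22 -0.29 -0.   -1.06 -0.35]
shift units (current axes) [-0.05   0.373  0.364]
turn units [ 0.005 -0.001 -0.018]
shift units after turn [-0.051  0.373  0.363]
```

View pics/c11.png

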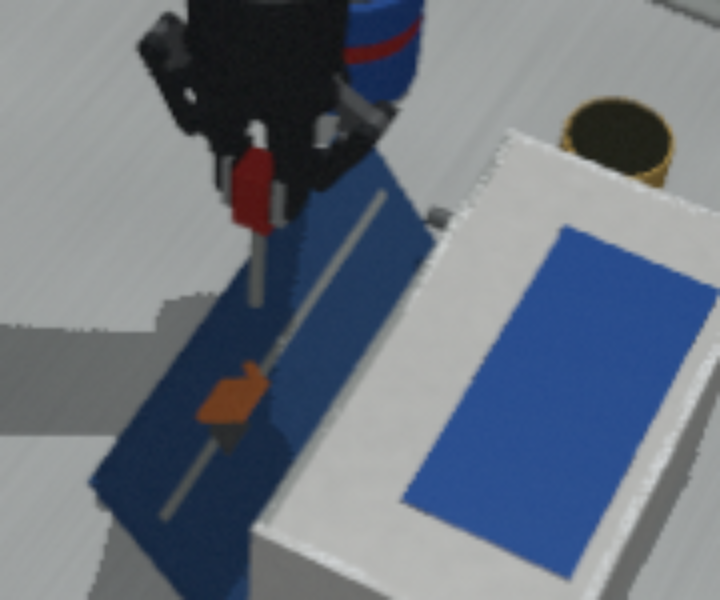

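```bash
python3 -m jog '0 0.15 0.12 0 0 0 10;0 0.14 0.13 0 0 0 10;0 0.14 0.14 0 0 0 10;0 0.13 0.14 0 0 0 10;0 0.12 0.15 0 0 0 10;0 0.1 0.16 0 0 0 10;0 0.1 0.17 0 0 0 10;0 0.08 0.17 0 0 0 10'
python3 - <<'E'
from plan import *
plan([.4625,.03,.1103],181.5)
S=grab('scene','s12.png')
cv2.imwrite('pics/c12.png',cv2.resize(S['frame'][100:250,250:430],None,fx=4,fy=4))
E
```

```text
time_s: 17.5
eef_pos: [0.4771, 0.0274, 0.162]
tool_rot: [2.246, -2.195, -0.0]
wrist_force: [0.6, 0.0, -0.9]
width: 0.0211
t 17.5 p [0.4771 0.0274 0.162 ] jaw -178.7 tilt [-6.e-04 -2.e-04 -1.e+00] F [ 0.55  0.02 -0.86] T [0.05 0.05 0.03] w 0.0211 j [ 0.4   0.2  -0.44 -0.   -0.92 -0.38]
shift units (current axes) [-0.072  0.362  1.292]
turn units [ 0.003 -0.001 -0.018]
shift units after turn [-0.073  0.362  1.292]
```

View pics/c12.png

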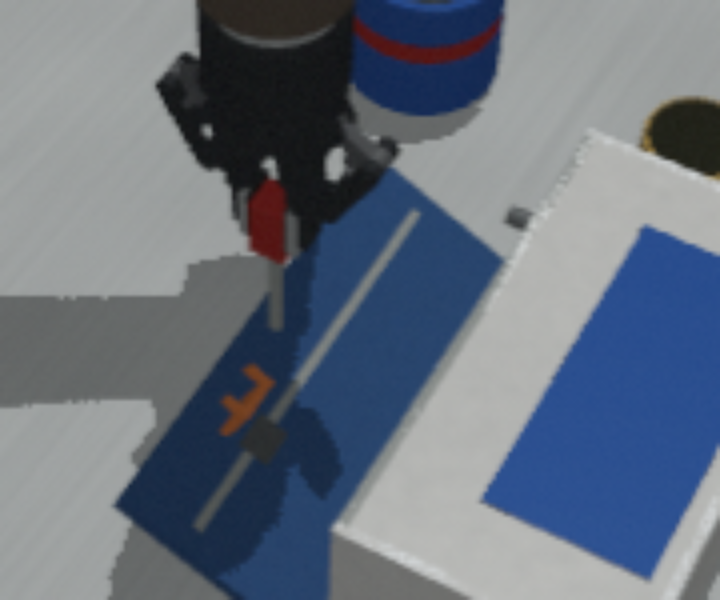

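```bash
python3 -m jog '0 0.07 0.14 0 0 0 10;0 0.07 0.15 0 0 0 10;0 0.06 0.16 0 0 0 10;0 0.05 0.16 0 0 0 10;0 0.04 0.17 0 0 0 10;0 0.03 0.17 0 0 0 10;0 0.03 0.17 0 0 0 10;0 0.01 0.12 0 0 0 10'
python3 -c "
from plan import *
plan([.4622,.03,.1009],181.5)"
python3 -m jog '0 0.01 0.06 0 0 0 10;0 0 0.06 0 0 0 10;0 0 0.06 0 0 0 10;0 0 0.04 0 0 0 10;0 0 0.03 0 0 0 10;0 0 0 0 0 0 10;0 0 0 0 0 0 10;0 0 0 0 0 0 10'
python3 - <<'E'
from plan import *
plan([.4622,.03,.1009],181.5)
S=grab('scene','s13.png')
cv2.imwrite('pics/c13.png',cv2.resize(S['frame'][100:250,250:430],None,fx=4,fy=4))
E
```

```text
time_s: 18.55
eef_pos: [0.4629, 0.0271, 0.1124]
tool_rot: [2.246, -2.195, -0.001]
wrist_force: [-0.5, -0.1, -0.7]
width: 0.0211
t 18.55 p [0.4629 0.0271 0.1124] jaw -178.7 tilt [-7.e-04 -2.e-04 -1.e+00] F [-0.54 -0.11 -0.71] T [ 0.05  0.05 -0.03] w 0.0211 j [ 0.41  0.25 -0.54 -0.   -0.79 -0.39]
shift units (current axes) [-0.072  0.016  0.287]
turn units [ 0.004 -0.001 -0.019]
shift units after turn [-0.072  0.016  0.287]
time_s: 19.55
eef_pos: [0.4628, 0.0272, 0.103]
tool_rot: [-2.247, 2.196, -0.0]
wrist_force: [0.2, 0.1, -0.9]
width: 0.0211
t 19.55 p [0.4628 0.0272 0.103 ] jaw -178.7 tilt [ 2.e-04  1.e-04 -1.e+00] F [ 0.25  0.1  -0.89] T [ 0.02  0.04 -0.03] w 0.0211 j [ 0.41  0.26 -0.55 -0.   -0.76 -0.39]
shift units (current axes) [-0.07   0.014  0.052]
turn units [-0.001  0.    -0.019]
shift units after turn [-0.07   0.014  0.052]
```

View pics/c13.png

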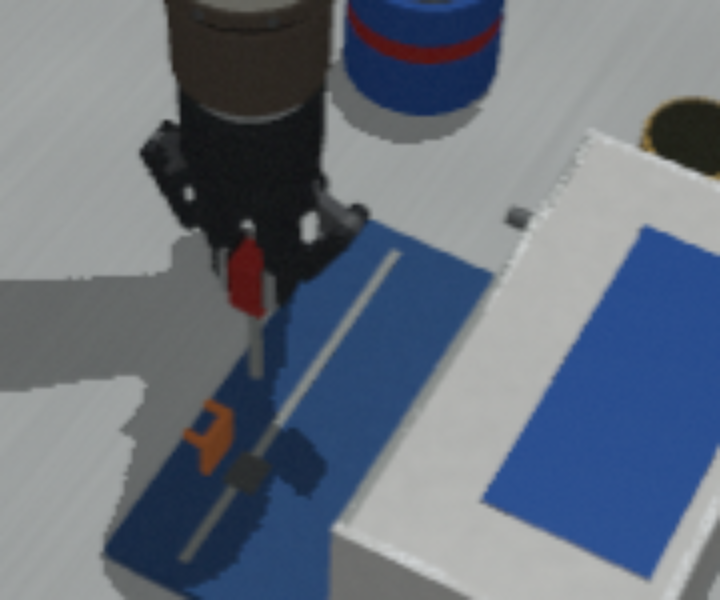

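```bash
python3 -m jog '0 0 0.03 0 0 0 10;0 0 0.03 0 0 0 10;0 0 0.03 0 0 0 10;0 0 0 0 0 0 10;0 0 0 0 0 0 10;0 0 0 0 0 0 10;0 0 0 0 0 0 10;0 0 0 0 0 0 10'
python3 -c "
from plan import *
plan([.4622,.03,.1009],181.5)"
```

```text
time_s: 20.6
eef_pos: [0.4632, 0.0272, 0.1007]
tool_rot: [-2.247, 2.195, -0.001]
wrist_force: [-2.8, 0.0, 8.1]
width: 0.0212
t 20.6 p [0.4632 0.0272 0.1007] jaw -178.6 tilt [ 9.e-04 -2.e-04 -1.e+00] F [-2.81  0.03  8.15] T [0.17 1.05 0.  ] w 0.0212 j [ 0.41  0.26 -0.56  0.   -0.75 -0.39]
shift units (current axes) [-0.07   0.022 -0.006]
turn units [-0.005 -0.001 -0.014]
shift units after turn [-0.07   0.022 -0.006]
```

The flap reached its stop: about 9 N with the tip at z ≈ 18 mm. I'll back off straight away and rise.

```bash
python3 -m jog '0 0 -0.1 0 0 0 10;0 0 -0.4 0 0 0 10;0 0 -0.7 0 0 0 10;0 0 -0.8 0 0 0 10;0 0 -0.8 0 0 0 10;0 0 -0.7 0 0 0 10;0 0 -0.5 0 0 0 10;0 0 0 0 0 0 10'
python3 - <<'E'
from plan import *
plan([.4158,-.331,.26],123.7)
S=grab('scene','s14.png');T=grab('top','t14.png')
p=np.array(status.state()['eef_pos'])
print(proj(S,[p-[0,0,.0828],p]),proj(T,[p-[0,0,.0828],p]))
E
```

```text
time_s: 21.6
eef_pos: [0.4634, 0.0275, 0.2604]
tool_rot: [-2.245, 2.194, -0.002]
wrist_force: [0.3, -0.1, -1.8]
width: 0.0214
t 21.6 p [0.4634 0.0275 0.2604] jaw -178.7 tilt [ 0.0031  0.0014 -1.    ] F [ 0.25 -0.06 -1.79] T [ 0.04 -0.01  0.04] w 0.0214 j [ 0.41  0.08 -0.32 -0.   -1.16 -0.39]
shift units (current axes) [ 8.932e+00  1.396e+00 -6.000e-03]
turn units [-0.013  0.016  5.762]
shift units after turn [ 5.963 -6.795  0.01 ]
[[311.90125944 152.22995234]
 [311.33697379 125.87501873]] [[306.30061692 217.18381578]
 [305.27215705 211.70745951]]
```

View pics/s14.png

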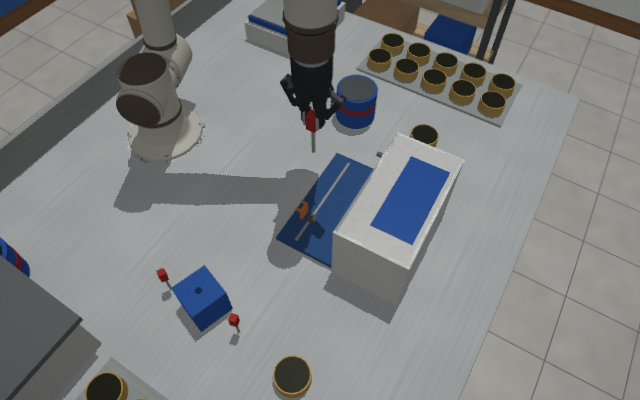

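View pics/t14.png

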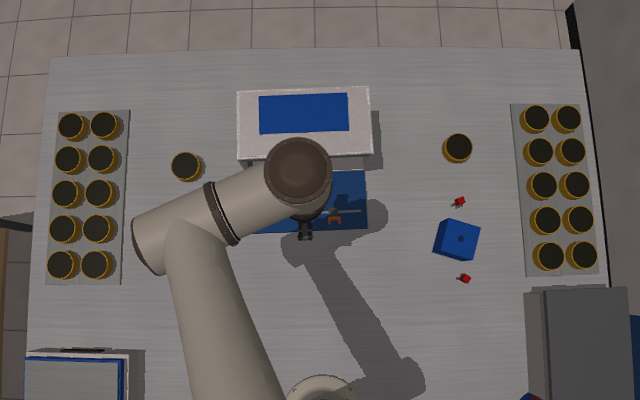

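The flap lies level and the key is still held, pin tip at scene (313,152). I'll go back to the holder with the same yaw as at the grasp.

```bash
python3 -m jog '0.7 0.1 0 0 0 0 10;0.9 0.15 0 0 0 0 10;0.95 0.15 0 0 0 0 10;0.95 0.15 0 0 0 0 10;0.95 0.15 0 0 0 0 10;0.95 0.15 0 0 0 0 10;0.95 0.15 0 0 0 0 10;0.9 0.15 0 0 0 0 10'
python3 -m jog '0.9 0.13 0 0 0 0 10;0.7 0.1 0 0 0 0 10;0 0 0 0 0 0.96 10;0 0 0 0 0 0.96 10;0 0 0 0 0 0.96 10;0 0 0 0 0 0.96 10;0 0 0 0 0 0.96 10;0 0 0 0 0 0.96 10'
python3 -c "
from plan import *
plan([.4159,-.3308,.19],123.7)"
```

```text
time_s: 22.7
eef_pos: [0.4224, -0.2648, 0.2575]
tool_rot: [2.245, -2.195, -0.005]
wrist_force: [0.7, 0.2, -1.5]
width: 0.0211
time_s: 23.7
eef_pos: [0.415, -0.3276, 0.2573]
tool_rot: [0.902, -3.007, -0.004]
wrist_force: [-0.0, -0.5, -1.1]
width: 0.0211
t 23.7 p [ 0.415  -0.3276  0.2573] jaw 123.4 tilt [-0.0031  0.0017 -1.    ] F [-0.01 -0.48 -1.1 ] T [-0.    0.04 -0.01] w 0.0211 j [-0.36  0.2  -0.18 -0.   -1.19 -0.63]
shift units (current axes) [ 0.024 -0.085  1.683]
turn units [ 0.018 -0.009 -0.032]
shift units after turn [ 0.027 -0.079  1.684]
```

```bash
python3 -m jog '0.02 -0.08 0.2 0 0 0 10;0 0 0.4 0 0 0 10;0 0 0.4 0 0 0 10;0 0 0.4 0 0 0 10;0 0 0.2 0 0 0 10;0 0 0.08 0 0 0 10;0 0 0 0 0 0 10;0 0 0 0 0 0 10'
python3 - <<'E'
from plan import *
plan([.4159,-.3308,.18],123.7)
S=grab('scene','s15.png');T=grab('top','t15.png')
p=np.array(status.state()['eef_pos'])
q=[p-[0,0,.0828],[.4158,-.331,.085],[.4158,-.331,.097]]
print(proj(S,q),proj(T,q))
im=S['frame'][235:335,150:250];im2=T['frame'][195:275,410:510]
cv2.imwrite('pics/c15.png',np.hstack([cv2.resize(im,(400,400),interpolation=0),cv2.resize(im2,(400,320),interpolation=0)[:400] if 0 else np.pad(cv2.resize(im2,(400,320),interpolation=0),((0,80),(0,0),(0,0)))]))
E
```

```text
time_s: 24.7
eef_pos: [0.4171, -0.3313, 0.1927]
tool_rot: [-0.911, 3.006, -0.001]
wrist_force: [0.0, -0.1, -1.0]
width: 0.0215
t 24.7 p [ 0.4171 -0.3313  0.1927] jaw 123.7 tilt [ 1.e-03 -5.e-04 -1.e+00] F [ 0.01 -0.13 -0.95] T [ 0.   -0.    0.05] w 0.0215 j [-0.37  0.26 -0.28  0.   -1.03 -0.62]
shift units (current axes) [0.019 0.027 0.316]
turn units [-0.006  0.003  0.004]
shift units after turn [0.019 0.026 0.316]
[[195.29463429 285.84468745]
 [197.57203549 290.64976662]
 [196.27788561 288.17015287]] [[464.07331471 237.38226196]
 [460.72182253 238.83295803]
 [462.3012284  238.40023514]]
```

View pics/c15.png

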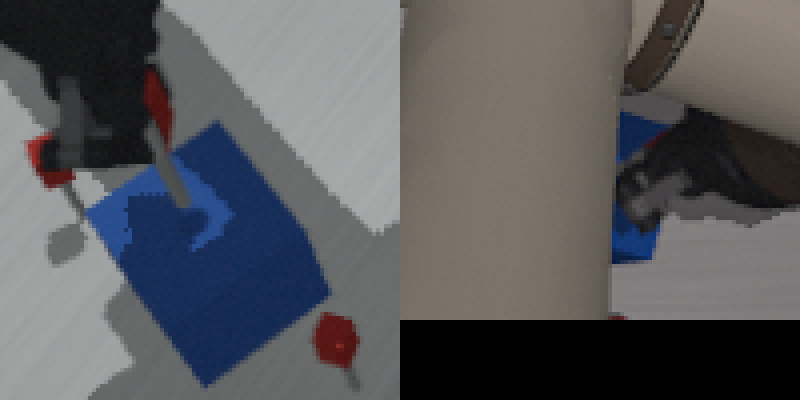

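```bash
python3 -m jog '0.026 0.033 0.1 0 0 0 10;0 0 0.15 0 0 0 10;0 0 0.1 0 0 0 10;0 0 0.08 0 0 0 10;0 0 0.05 0 0 0 10;0 0 0 0 0 0 10;0 0 0 0 0 0 10;0 0 0 0 0 0 10'
python3 - <<'E'
from plan import *
plan([.4155,-.3308,.16],123.7)
S=grab('scene','s16.png')
p=np.array(status.state()['eef_pos'])
q=[p-[0,0,.0828],[.4158,-.331,.085]]
print(proj(S,q))
a=cv2.imread('pics/s14.png')[265:315,170:230];im=S['frame'][265:315,170:230]
cv2.imwrite('pics/c16.png',np.hstack([cv2.resize(x,(396,330),interpolation=0) for x in (im,a)]))
E
```

```text
time_s: 25.8
eef_pos: [0.4153, -0.3306, 0.1731]
tool_rot: [-0.911, 3.006, -0.0]
wrist_force: [0.3, -0.4, -1.2]
width: 0.0214
t 25.8 p [ 0.4153 -0.3306  0.1731] jaw 123.7 tilt [ 3.e-04 -2.e-04 -1.e+00] F [ 0.29 -0.35 -1.16] T [-0.01 -0.01  0.02] w 0.0214 j [-0.37  0.28 -0.31  0.   -0.98 -0.62]
shift units (current axes) [-0.001 -0.007  0.327]
turn units [-0.002  0.001  0.002]
shift units after turn [-0.001 -0.007  0.327]
[[196.93003406 289.28634474]
 [197.57203549 290.64976662]]
```

View pics/c16.png

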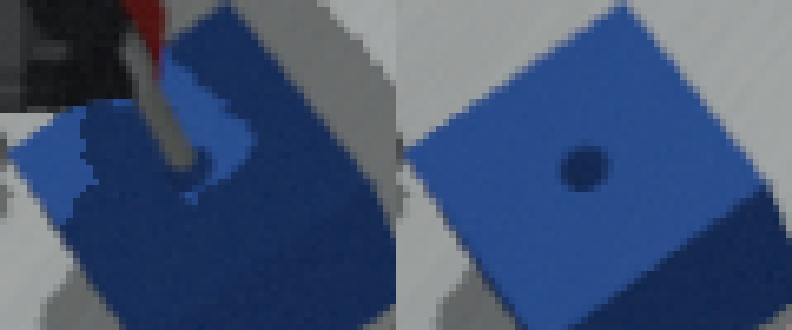

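The tip at crop (180,163) is over the hole centre (188,169). I'll insert it.

```bash
python3 -m jog '0 0 0.08 0 0 0 10;0 0 0.08 0 0 0 10;0 0 0.08 0 0 0 10;0 0 0.1 0 0 0 10;0 0 0.1 0 0 0 10;0 0 0 0 0 0 10;0 0 0 0 0 0 10;0 0 0 0 0 0 10'
python3 -c "
from plan import *
plan([.4155,-.3308,.0928],123.7)"
```

```text
time_s: 26.85
eef_pos: [0.4153, -0.3306, 0.1555]
tool_rot: [-0.911, 3.006, -0.0]
wrist_force: [0.1, 1.3, -0.6]
width: 0.0213
t 26.85 p [ 0.4153 -0.3306  0.1555] jaw 123.7 tilt [ 3.e-04 -2.e-04 -1.e+00] F [ 0.09  1.34 -0.61] T [-0.01  0.02 -0.02] w 0.0213 j [-0.37  0.3  -0.33  0.   -0.94 -0.62]
shift units (current axes) [-0.    -0.006  1.567]
turn units [-0.002  0.001  0.002]
shift units after turn [-1.000e-03 -6.000e-03  1.567e+00]
```

```bash
python3 -m jog '0 0 0.15 0 0 0 10;0 0 0.2 0 0 0 10;0 0 0.25 0 0 0 10;0 0 0.25 0 0 0 10;0 0 0.25 0 0 0 10;0 0 0.2 0 0 0 10;0 0 0.12 0 0 0 10;0 0 0 0 0 0 10'
python3 -c "
from plan import *
plan([.4155,-.3308,.0928],123.7)"
python3 -m jog '0 0 0.04 0 0 0 10;0 0 0.03 0 0 0 10;0 0 0.03 0 0 0 10;0 0 0.02 0 0 0 10;0 0 0 0 0 0 10;0 0 0 0 0 0 10;0 0 0 0 0 0 10;0 0 0 0 0 0 10'
python3 -c "
from plan import *
plan([.4155,-.3308,.0928],123.7)"
```

```text
time_s: 27.85
eef_pos: [0.4151, -0.3305, 0.0982]
tool_rot: [0.911, -3.006, -0.001]
wrist_force: [0.3, -1.2, -0.1]
width: 0.0214
t 27.85 p [ 0.4151 -0.3305  0.0982] jaw 123.7 tilt [-6.e-04  2.e-04 -1.e+00] F [ 0.28 -1.16 -0.12] T [ 0.02  0.01 -0.04] w 0.0214 j [-0.37  0.37 -0.4   0.   -0.81 -0.62]
shift units (current axes) [-0.005 -0.011  0.134]
turn units [ 0.003 -0.002  0.002]
shift units after turn [-0.005 -0.011  0.134]
time_s: 28.85
eef_pos: [0.4152, -0.3306, 0.0937]
tool_rot: [-0.911, 3.007, -0.0]
wrist_force: [-0.5, 1.1, -2.1]
width: 0.0213
t 28.85 p [ 0.4152 -0.3306  0.0937] jaw 123.7 tilt [ 1.e-04 -0.e+00 -1.e+00] F [-0.46  1.11 -2.13] T [ 0.07 -0.01  0.02] w 0.0213 j [-0.37  0.37 -0.4   0.   -0.79 -0.62]
shift units (current axes) [-0.003 -0.008  0.024]
turn units [-0.     0.     0.002]
shift units after turn [-0.003 -0.008  0.024]
```

```bash
python3 -m jog '0 0 0.02 0 0 0 10;0 0 0.01 0 0 0 10;0 0 0.01 0 0 0 10;0 0 0 0 0 0 10;0 0 0 0 0 0 10;0 0 0 0 0 0 10;0 0 0 0 0 0 10;0 0 0 0 0 0 10'
python3 -c "
from plan import *
plan([.4155,-.3308,.0928],123.7)"
```

```text
time_s: 29.85
eef_pos: [0.4153, -0.3306, 0.0928]
tool_rot: [-0.911, 3.006, -0.001]
wrist_force: [-2.4, 2.4, 5.5]
width: 0.0213
t 29.85 p [ 0.4153 -0.3306  0.0928] jaw 123.7 tilt [ 3.e-04 -3.e-04 -1.e+00] F [-2.4   2.4   5.55] T [ 0.53  0.43 -0.01] w 0.0213 j [-0.37  0.37 -0.41  0.   -0.79 -0.62]
shift units (current axes) [-0.002 -0.007  0.001]
turn units [-0.002  0.     0.003]
shift units after turn [-0.002 -0.007  0.001]
```

The key is seated, with 6 N contact at exactly the original height. Releasing and rising.

```bash
python3 -m jog '0 0 0 0 0 0 25;0 0 0 0 0 0 35;0 0 0 0 0 0 50;0 0 0 0 0 0 55;0 0 0 0 0 0 55;0 0 0 0 0 0 55;0 0 0 0 0 0 55;0 0 0 0 0 0 55'
python3 -m jog '0 0 -0.1 0 0 0 55;0 0 -0.2 0 0 0 55;0 0 -0.5 0 0 0 55;0 0 -0.8 0 0 0 55;0 0 -0.8 0 0 0 55;0 0 -0.8 0 0 0 55;0 0 -0.5 0 0 0 55;0 0 0 0 0 0 55'
python3 -m jog '0.9 -0.5 0 0 0 0 55;0.9 -0.5 0 0 0 0 55;0.9 -0.5 0 0 0 0 55;0.9 -0.5 0 0 0 0 55;0.5 -0.5 0 0 0 0 55;0 0 0 0 0 0 55;0 0 0 0 0 0 55;0 0 0 0 0 0 55'
python3 - <<'E'
from fit import *
S=grab('scene','s17.png');T=grab('top','t17.png')
ims=[]
for f,c in((S,(195,287)),(T,(464,238))):
    x0,y0=c[0]-30,c[1]-30
    ims.append(cv2.resize(f['frame'][y0:y0+60,x0:x0+60],(390,390),interpolation=0))
cv2.imwrite('pics/c17.png',np.hstack(ims))
a=cv2.imread('pics/s3.png')
E
```

```text
time_s: 30.85
eef_pos: [0.4152, -0.3306, 0.0921]
tool_rot: [-0.911, 3.007, -0.0]
wrist_force: [-0.0, 0.2, -0.2]
width: 0.0551
time_s: 31.85
eef_pos: [0.416, -0.331, 0.2423]
tool_rot: [-0.91, 3.003, -0.005]
wrist_force: [-0.5, 0.0, 0.8]
width: 0.0546
time_s: 32.85
eef_pos: [0.3346, -0.5039, 0.2399]
tool_rot: [0.913, -3.006, -0.001]
wrist_force: [-0.5, -1.2, 0.2]
width: 0.0549
```

View pics/c17.png

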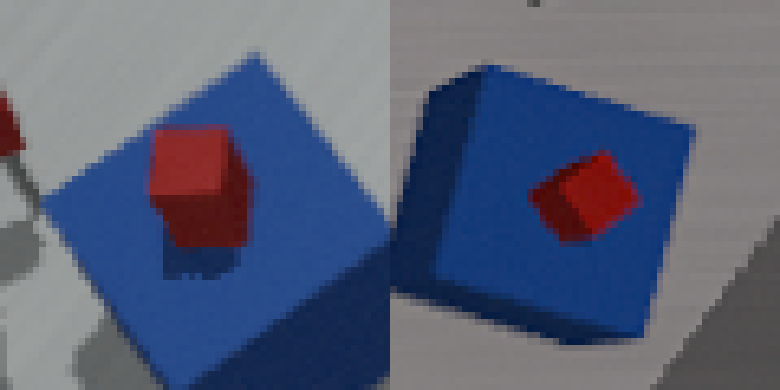

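View pics/s17.png

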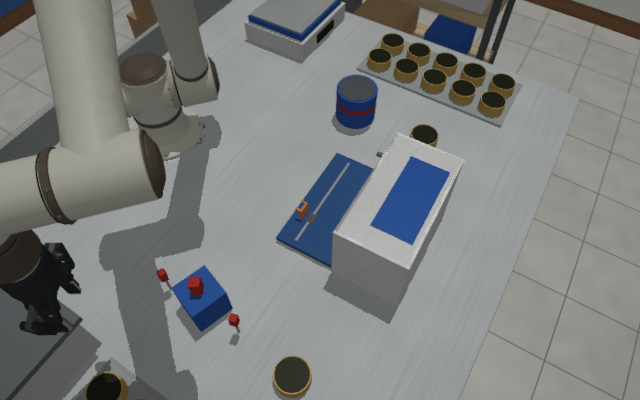

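View pics/t17.png

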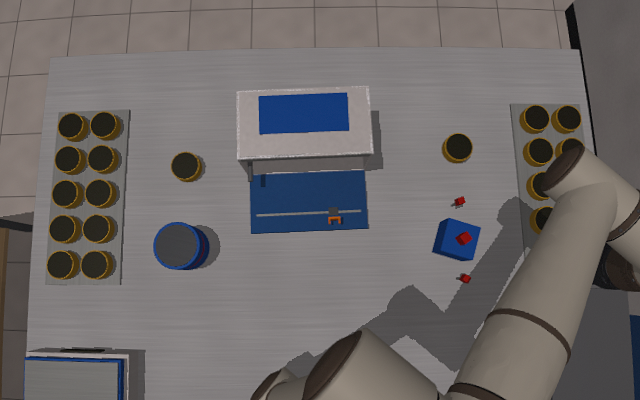

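Run:
```python
from fit import *
S=viewer.grab_frame('scene');T=viewer.grab_frame('top')
for th in(1.4,1.5,1.57):
    P=[[.5962-.148*np.sin(th),.0269,.018+.148*np.cos(th)]];print(th,proj(T,P),proj(S,P))
for n,f,c in(('scene',S,(195,287)),('top',T,(464,238))):
    m0=redmask({'frame':cv2.imread('pics/%s0.png'%n)},c);m1=redmask(f,c)
    g=lambda m:(np.argwhere(m).mean(0).round(2)[::-1],m.sum(),np.argwhere(m).min(0),np.argwhere(m).max(0))
    print(n,g(m0),g(m1))
print(status.state()['wrist_force'],status.state()['time_s'])
cv2.imwrite('pics/f.png',np.hstack([cv2.resize(T['frame'][150:250,235:385],(600,400),interpolation=0)]))
```

```text
1.4 [[307.79800125 229.09161609]] [[308.46780792 185.93815186]]
1.5 [[307.93534913 230.44117248]] [[307.96545235 189.18987076]]
1.57 [[308.02479938 231.01366059]] [[307.92485009 191.59387149]]
scene (array([195.6 , 285.55]), np.int64(221), array([277, 189]), array([294, 202])) (array([195.34, 285.45]), np.int64(231), array([277, 188]), array([294, 202]))
top (array([463.44, 237.54]), np.int64(130), array([231, 456]), array([243, 471])) (array([463.41, 237.96]), np.int64(128), array([232, 456]), array([244, 471]))
[ 0.67142505  0.48915053 -1.17934417] 33.05
```

View pics/f.png

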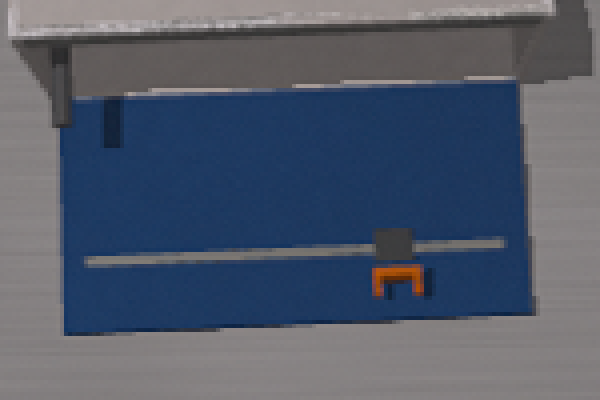

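```bash
python3 -c "
from workcell import env
print(env.job_done())"
```

```text
the job is handed in; nothing more can be done
None
```

The job is done and handed in at about 33 s: flap released, folded fully down, and the key back in its holder.

- **Release:** I took the large key from the holder and found the hook by sight in the gap. I lowered the pin onto the middle of its arm and pressed about 10 mm, reading no more than about 4 N upward. The flap sprang free with the hook still bearing on the pin, about 3 N sideways. Lifting the key straight up freed it.
- **Folding:** I pushed the flap down from its inner face with the pin tip, at about 1 to 2 N. At the stop I felt one brief push of about 9 N with the tip about 18 mm above the bench, and backed off straight away.
- **Key return:** The key went back into the hole and seated with about 6 N at its original height.

**Last checks:**
- **Key:** its grip shows within half a pixel of its original place in both pictures.
- **Flap:** its top edge lies where a level flap should be in the top picture. The scene picture fits only roughly, about 2 pixels off by eye.
- **Tins:** they stand where they did at the start.
- **Gripper:** it is open and clear of everything, with only about 1 N of sensor noise.
- **Disagreement:** over the gap, the pin tip showed about 3 mm away from the calculated position. I followed the picture there.

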